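# Change over the tea-break caddies beside the charcoal stove

### The arm

A 6-joint arm with a two-finger parallel gripper is mounted at the origin on the work surface. World frame = base frame: x ahead of the robot, y to its left, z up, the work surface at z = 0. Lengths are in mm, angles in rad, forces in N, time in s.
With the tool pointing down it reaches from about 275 to 750 mm from the base axis. Payload 10.2 kg.
Tool frame: the origin (TCP) lies at the very end of the fingers, on their centre line; the grasp point (between the pads) lies 19 mm behind it; z points along the fingers, y is the line along which they close (so a half turn about z gives the same grasp; the last joint's range is limited). The gripper opens to 85 mm and grips with 20 to 120 N. Pads are 22 mm wide; open, the fingers measure 114 mm over their backs; the gripper's body (76 mm by 85 mm) begins 54 mm behind the grasp point. The pads swing forward as they close: fully open they stand 13 mm farther back than shut.
Start: joints at [0.88, 0.313, 1.498, -0, 1.331, -0.223], TCP at [236.748, 468.595, 231.294] pointing down, gripper open.
Joint ranges: [-2.94, 2.94], [-0.97, 2.17], [0.19, 2.56], [-1.23, 4.37], [0.02, 3.11], [-2.88, 2.88]. Speed limits (rad/s): [2.39, 2.39, 3.01, 3.14, 3.14, 3.14].

### API

Orientations are given as a unit quaternion [w, x, y, z].
In Python, from rig import ctrl, vision gives the robot as it stands. The module is installed in compiled form; this text tells all that it offers.
- The arm moves only by the tool play_rows, never from a script. Its arguments are lists of equal length, an entry for each row: "translation": the shift along the tool's x, y, z in m, a list of three; "rotation": the turn, a rotation vector about the tool's x, y, z in rad, a list of three; "gripper": the gripper's target within -1 to 1 (shut at 1, half-way at 0, fully open at -1). A call has 1 to 10 rows; each row is the pose to reach, as a shift and turn from the pose commanded when the call began, along the tool's axes at that moment; what a row does not reach only later rows make up. A row lasts 1/8 s, in which the tool goes at most 62.5 mm and 10.7 degrees, less where a joint would pass 70% of its speed; a pose out of reach is approached as far as the arm can. A call with a gripper value outside its range is refused whole. The fingers move at their own pace and stop on an object; "force" is the grip in N (left out, the last holds). Time passes only in rows, so rows that repeat a pose let the fingers close. It gives the time, the measured TCP pose, the force, the opening and the grip force at its end, in the units of the state.
- ctrl.sense(): the state, without advancing time (a new reading comes with each control period).
- vision.capture(name): name is "side" or "top"; returns a dict with "pixels" (420x560x3 uint8, red, green, blue), "vfov" (degrees; the focal length in pixels is half the picture's height over the tangent of half this angle, whatever the lens; pixels are square), "cx", "cy" (the principal point, pixels), "rvec" (rotation vector, rad) and "tvec" (3), from world to camera coordinates, as OpenCV has them. Camera axes: x right, y down, z forward; pixel columns grow to the right and rows downward; lengths in mm; the calibration is good to about 2 mm. A picture is of the moment at which its call begins. There is no depth.
- ctrl.finish_job(): hands the job in; it is judged then, once.
The state is a dict: "time_s": time; "joints": joint angles; "dq": joint speeds; "tau": joint torques, N m; "eef_pos": TCP position; "ee_rot": TCP orientation; "force": force on the tool from outside, world axes, zero at the start; "wrist_torque": the same for the moment, N m; "grip_width": opening from 0.0 (shut) to 1.0 (fully open); "grip_force": force on a finger pad.
Only numpy, scipy, OpenCV 4.12 (cv2) and the standard library are available. Lean on these libraries where they do the work, as an engineer would, in place of code of your own. Each camera call takes 0.05 s, during which the arm holds its last target. There are 200 camera calls.

### The job

Sugar is done and tea comes next: with the fingertips, push the small caddy's open lid over so that it drops fully shut, and flip the large caddy's lid up and over past upright so that it rests open by its own weight. Only push the lids gently: do not pinch anything, do not lift, tip or shove the caddies from their places, and leave the mug, bowl, pot lid and ladle alone.

Things in the scene. Friction and masses are not known exactly. Their poses are not given: they have to be found in the camera images.
- large_caddy: The larger of two loose light-wood boxes: 120 mm deep (x), 150 mm wide (y), 80 mm high without lid, 0.95 kg. Origin: centre of its underside; x points from its front (lip side) to its hinged back, z up. It stands sideways to the robot, its front to the robot's right within about 0.45 rad.
- large_hinge (a point): Middle of the large lid's hinge line, on the box's back top edge: 60 mm behind the box origin (+x) and 80 mm up. The hinge line runs along the box's y; axes as the box. The flat brown lid is 6 mm thick and 154 mm wide, its underside level with this line when shut, and reaches 124 mm forward.
- large_lip (a point): Middle of the lower front edge of the lip on the large lid, 146 mm from the hinge line. The lip is 60 mm wide, 6 mm thick and sticks out 22 mm from the middle of the lid's front edge, with free space beneath for a fingertip. Moves with the lid; z is the lid's upper-face normal.
- large_lid (a joint): Angle of the large lid, rad: 0 shut (flat on the rim), 1.57 upright, 1.9 leaning back on its stop. It starts shut. The lid weighs about 0.1 kg on a free, lightly damped hinge, and falls by itself: shut when short of upright, open when past it. About 0.5 N up at the lip starts it.
- small_caddy: The smaller light-wood box, loose: 90 mm deep (x), 110 mm wide (y), 65 mm high without lid, 0.8 kg. Origin: centre of its underside; x points from its front to its hinged back, z up. Its front faces the robot within 0.6 rad.
- small_hinge (a point): Middle of the small lid's hinge line, on the box's back top edge: 45 mm behind the box origin (+x) and 65 mm up; axes as the box. The lid is like the large one's: 6 mm thick, 114 mm wide, reaching 94 mm from the hinge line.
- small_lip (a point): Middle of the outer edge of the small lid's lip (40 mm wide, sticking out 18 mm), on the lid's underside, 112 mm from the hinge line. While the lid stands open this is its topmost edge, about 106 mm above the hinge line and 36 mm behind it, and the lid's upper face looks backwards, away from the robot.
- small_lid (a joint): Angle of the small lid, rad: 0 shut, 1.57 upright, 1.9 leaning back on its stop. It starts open, at about 1.9. The lid weighs about 0.06 kg on a free, lightly damped hinge; once pushed forward past upright it falls shut by itself.
- mug: Bystander: green enamel mug, 80 mm across, 75 mm high, with a handle. Origin: centre of its underside.
- bowl: Bystander: small clay grinding bowl, 110 mm across, 50 mm high. Origin: centre of its underside.
- pot_lid: Bystander: aluminium pot lid, 190 mm across, 44 mm high with its black knob, lying behind the caddies. Origin: centre of its underside.
- ladle: Bystander: red plastic ladle lying on the bench behind the caddies, its cup 80 mm across and 30 mm high, handle 260 mm long along its own -y. Origin: centre of the underside of the cup.

How it is judged:
By the outcome, as a careful person would: the job done as asked, in the order asked, and still so for the second after the job is handed in, with the robot touching nothing.
It also fails if it takes over 54 s, if anything falls off the work surface, if the arm or the gripper's body presses on something with over 40 N, if the wrist force passes 120 N, or if a joint passes its speed limit or range.

## Working session

There is one attempt and no reset: what is moved stays moved. The work goes in short steps, Python scripts to look and compute and a tool call to move; the robot and the scene stay as the last step left them, time stands still between calls to the robot, and variables do not carry over. Pictures are saved under pics/ and viewed, at most 10 in all, crops included, and the job is handed in when it is done.

Besides the shell and the picture viewer there is one more tool, called after ">>>" by a JSON object that holds its "fn" and its "kwargs". play_rows: Moves the arm, as the interface text tells. Its arguments: {"type":"object","properties":{"translation":{"type":"array"},"rotation":{"type":"array"},"gripper":{"type":"array"},"force":{"type":"number"}},"required":["translation","rotation","gripper"]}

```bash
mkdir -p pics; python3 - <<'E'
from rig import ctrl, vision
import cv2,pickle
s=ctrl.sense();print({k:s[k] for k in('time_s','eef_pos','ee_rot','force','grip_width')})
for n in('top','side'):
    d=vision.capture(n);pickle.dump(d,open(f'{n}0.pkl','wb'))
    cv2.imwrite(f'pics/{n}0.png',d['pixels'][:,:,::-1]);print(n,d['vfov'],d['cx'],d['cy'],d['rvec'],d['tvec'])
E
```

```text
{'time_s': 0.0, 'eef_pos': array([236.58316252, 468.3966569 , 230.73021514]), 'ee_rot': array([-2.95625535e-04,  2.31766088e-01,  9.72771339e-01, -5.61169512e-04]), 'force': array([ 0.27577193, -0.51226257,  0.13787961]), 'grip_width': 0.9965186435860576}
top 53.62304693819217 281.57998309143636 204.50826644490263 [ 2.23155519 -2.18610511  0.09250984] [ -33.42529658  620.2112015  1316.35207221]
side 46.02930328013102 279.87992202811205 211.8484368092837 [ 2.04586271 -0.52066508  0.29661439] [-514.02714977  222.12382247 1189.07831847]
```

View pics/top0.png

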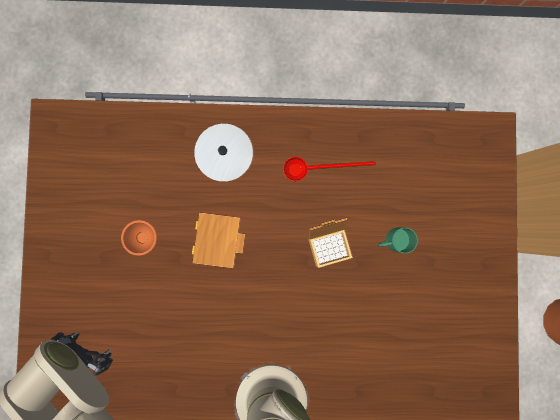

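View pics/side0.png

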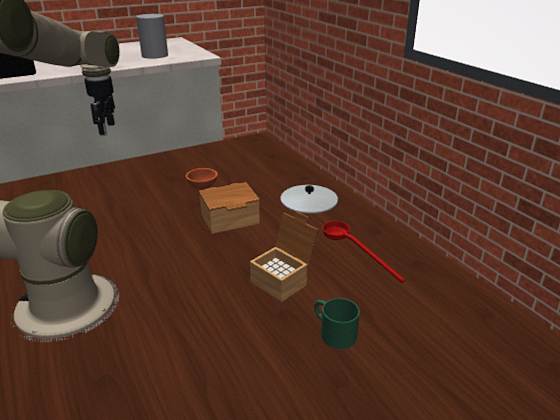

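Top view: the large caddy is at about (218,240) with its lip to the right at (240,243). The small caddy's opening is at (330,248), and its open lid's edge is at (328,224). I'll zoom in for the corners.

```bash
cat > h.py <<'E'
import numpy as np,cv2,pickle
def ray(d,px):
    R=cv2.Rodrigues(np.array(d['rvec'],float))[0];t=np.array(d['tvec'],float).ravel()
    f=210/np.tan(np.radians(d['vfov'])/2)
    return -R.T@t, R.T@np.array([(px[0]-d['cx'])/f,(px[1]-d['cy'])/f,1])
def onz(d,px,z):
    c,v=ray(d,px);return c+v*(z-c[2])/v[2]
def proj(d,p):
    f=210/np.tan(np.radians(d['vfov'])/2)
    K=np.array([[f,0,d['cx']],[0,f,d['cy']],[0,0,1.]])
    return cv2.projectPoints(np.array(p,float).reshape(-1,1,3),np.array(d['rvec'],float),np.array(d['tvec'],float),K,None)[0][:,0]
E
python3 - <<'E'
from h import *
d=pickle.load(open('top0.pkl','rb'));im=d['pixels'][:,:,::-1]
a=cv2.resize(im[195:285,180:280],None,fx=4,fy=4,interpolation=cv2.INTER_CUBIC)
b=cv2.resize(im[195:285,290:390],None,fx=4,fy=4,interpolation=cv2.INTER_CUBIC)
cv2.imwrite('pics/crop0.png',np.hstack([a,b]))
hsv=cv2.cvtColor(im,cv2.COLOR_BGR2HSV)
for p in[(215,225),(218,255),(240,243),(350,260),(328,224),(195,240),(280,240)]:print(p,hsv[p[1],p[0]])
E
```

```text
(215, 225) [ 15 165 202]
(218, 255) [ 15 166 215]
(240, 243) [ 14 164 204]
(350, 260) [ 11 156 121]
(328, 224) [ 15 156 118]
(195, 240) [ 13 165 159]
(280, 240) [ 11 157 125]
```

View pics/crop0.png

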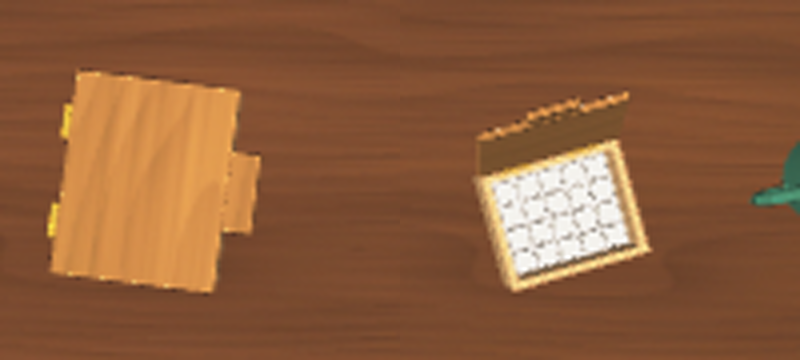

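The crop shows the large lid's corners at (78,71), (240,90), (215,292) and (52,271), and the lip's outer edge at (260,156)–(250,234). The small rim's corners are at (476,178), (618,141), (650,250) and (513,292), and its open lid's lip is at about (527,115)–(580,98).

```bash
python3 - <<'E'
from h import *
d=pickle.load(open('top0.pkl','rb'));s=pickle.load(open('side0.pkl','rb'))
L=[(78,71),(240,90),(215,292),(52,271),(260,156),(250,234)]
S=[(476,178),(618,141),(650,250),(513,292)]
P=np.array([onz(d,(180+x/4-.4,195+y/4-.4),86) for x,y in L])
Q=np.array([onz(d,(290+(x-400)/4-.4,195+y/4-.4),65) for x,y in S])
print('large',P.round(),'sides',[np.linalg.norm(P[i]-P[(i+1)%4]).round() for i in range(4)])
bx=((P[0]+P[3])-(P[1]+P[2]))/2; yaw=np.arctan2(bx[1],bx[0]);u=np.array([np.cos(yaw),np.sin(yaw),0]);w=np.array([-u[1],u[0],0])
c=P[:4].mean(0)  # lid mid: 62 in front of hinge
hl=c+62*u; print('yaw',yaw,'hinge',hl,'lip from hinge',hl-146*u,'meas lip',P[4:].mean(0))
print('small',Q.round(),'sides',[np.linalg.norm(Q[i]-Q[(i+1)%4]).round() for i in range(4)])
bs=((Q[0]+Q[1])-(Q[2]+Q[3]))/2;ys=np.arctan2(bs[1],bs[0]);us=np.array([np.cos(ys),np.sin(ys),0]);cs=Q.mean(0)
hs=cs+45*us;ls=hs+36*us+[0,0,106]
print('yaw',ys,'c',cs,'hinge',hs,'lip',ls)
print('top proj lip',proj(d,ls),'side',proj(s,[ls,hs,cs]),'large side',proj(s,[hl-146*u,hl,c]))
for n,p in(('mug',(403,240)),('bowl',(139,238)),('potlid',(222,152)),('ladle',(295,169))):print(n,onz(d,p,40).round())
E
```

```text
large [[588. 230.  86.]
 [576. 108.  86.]
 [424. 123.  86.]
 [438. 245.  86.]
 [527.  91.  86.]
 [468.  98.  86.]] sides [np.float64(123.0), np.float64(153.0), np.float64(123.0), np.float64(151.0)]
yaw 1.4671404434230437 hinge [512.84893988 238.08725117  86.        ] lip from hinge [497.74226724  92.87090071  86.        ] meas lip [497.22647608  94.51516209  86.        ]
small [[ 513. -105.   65.]
 [ 544. -214.   65.]
 [ 460. -240.   65.]
 [ 426. -135.   65.]] sides [np.float64(114.0), np.float64(87.0), np.float64(111.0), np.float64(92.0)]
yaw 0.31628511142917376 c [ 485.8257861  -173.54462957   65.        ] hinge [ 528.59367113 -159.54791533   65.        ] lip [ 562.80797916 -148.35054393  171.        ]
top proj lip [[327.77462358 222.9636617 ]] side [[300.52397095 213.40426162]
 [290.34974166 254.74735405]
 [278.10720764 262.39437778]] large side [[237.78461734 207.23692579]
 [222.98349467 185.84446535]
 [228.98547292 194.51928584]]
mug [ 515. -407.   40.]
bowl [506. 421.  40.]
potlid [782. 172.  40.]
ladle [733. -60.  40.]
```

```bash
cat >> h.py <<'E'
from scipy.spatial.transform import Rotation as Ro
def ori(tilt):
    a=1.467;u=np.array([np.cos(a),np.sin(a),0]);w=np.array([-u[1],u[0],0]);Z=np.array([0,0,1.])
    z=u*np.sin(tilt)-Z*np.cos(tilt);return np.array([w,np.cross(z,w),z]).T
def go(pts):  # pts: list of (xyz, tilt)
    from rig import ctrl
    s=ctrl.sense();q=s['ee_rot'];R=Ro.from_quat([q[1],q[2],q[3],q[0]]).as_matrix()
    print('t',round(s['time_s'],2),'pos',s['eef_pos'].round(1),'F',s['force'].round(1),'j',s['joints'].round(2))
    for p,t in pts:
        T=R if t is None else ori(t)
        print((R.T@(np.array(p)-s['eef_pos'])/1000).round(3).tolist(),Ro.from_matrix(R.T@T).as_rotvec().round(3).tolist())
E
python3 -c "
from h import *
go([((610,-133,245),0)])"
```

```text
t 0.1 pos [236.6 468.4 230.8] F [ 0.5  0.  -0.3] j [ 0.88  0.31  1.5  -0.    1.33 -0.22]
[-0.604, -0.368, -0.014] [-0.001, -0.0, -0.364]
```

>>> {"fn": "play_rows", "kwargs": {"translation": [[-0.604,-0.368,-0.014],[-0.604,-0.368,-0.014],[-0.604,-0.368,-0.014],[-0.604,-0.368,-0.014],[-0.604,-0.368,-0.014],[-0.604,-0.368,-0.014],[-0.604,-0.368,-0.014],[-0.604,-0.368,-0.014],[-0.604,-0.368,-0.014],[-0.604,-0.368,-0.014]], "rotation": [[0,0,-0.364],[0,0,-0.364],[0,0,-0.364],[0,0,-0.364],[0,0,-0.364],[0,0,-0.364],[0,0,-0.364],[0,0,-0.364],[0,0,-0.364],[0,0,-0.364]], "gripper": [1,1,1,1,1,1,1,1,1,1], "force": 20}}

```text
time_s: 1.35
eef_pos: [559.3, -51.3, 243.2]
ee_rot: [-0.0, 0.052, 0.999, 0.0]
force: [0.9, 0.8, 0.1]
grip_width: -0.005
grip_force: 0.0
```

```bash
python3 -c "
from h import *
go([((610,-133,245),0),((610,-133,150),0)])"
```

```text
t 1.35 pos [559.3 -51.3 243.2] F [0.9 0.8 0.1] j [-0.3   0.39  1.36  0.    1.39 -1.77]
[-0.059, -0.076, -0.002] [0.0, -0.0, -0.0]
[-0.059, -0.076, 0.093] [0.0, -0.0, -0.0]
```

>>> {"fn": "play_rows", "kwargs": {"translation": [[-0.059,-0.076,-0.002],[-0.059,-0.076,-0.002],[-0.059,-0.076,0.04],[-0.059,-0.076,0.093],[-0.059,-0.076,0.093],[-0.059,-0.076,0.093],[-0.059,-0.076,0.093]], "rotation": [[0,0,0],[0,0,0],[0,0,0],[0,0,0],[0,0,0],[0,0,0],[0,0,0]], "gripper": [1,1,1,1,1,1,1]}}

```text
time_s: 2.22
eef_pos: [610.4, -131.3, 152.9]
ee_rot: [0.002, 0.052, 0.999, -0.001]
force: [-0.5, 0.3, -0.2]
grip_width: -0.003
grip_force: 0.0
```

```bash
python3 -c "
from h import *
go([((528,-160,150),0),((500,-169,150),0)])
from rig import vision
d=vision.capture('side');cv2.imwrite('pics/s1.png',cv2.resize(d['pixels'][100:330,180:420,::-1],None,fx=2,fy=2))"
```

```text
t 2.23 pos [ 610.4 -131.3  152.9] F [-0.5  0.3 -0.2] j [-0.4   0.59  1.28 -0.    1.26 -1.87]
[0.079, -0.037, 0.003] [-0.001, 0.004, 0.0]
[0.106, -0.049, 0.003] [-0.001, 0.004, 0.0]
```

View pics/s1.png

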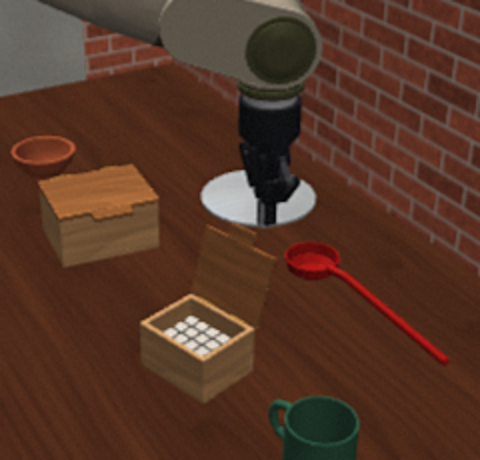

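The closed fingers hang behind the open lid, with the tip at crop (265,220). Next I push gently towards the front.

>>> {"fn": "play_rows", "kwargs": {"translation": [[0.018,-0.008,0.003],[0.027,-0.012,0.003],[0.036,-0.017,0.003],[0.045,-0.021,0.003],[0.054,-0.025,0.003],[0.062,-0.029,0.003],[0.07,-0.032,0.003],[0.078,-0.036,0.003],[0.086,-0.04,0.003],[0.094,-0.043,0.003]], "rotation": [[0,0,0],[0,0,0],[0,0,0],[0,0,0],[0,0,0],[0,0,0],[0,0,0],[0,0,0],[0,0,0],[0,0,0]], "gripper": [1,1,1,1,1,1,1,1,1,1]}}

```text
time_s: 3.52
eef_pos: [510.9, -164.3, 147.4]
ee_rot: [-0.0, 0.052, 0.999, -0.0]
force: [-0.6, -0.4, -0.0]
grip_width: -0.001
grip_force: 0.0
```

>>> {"fn": "play_rows", "kwargs": {"translation": [[0.008,-0.004,0],[0.014,-0.006,0],[0.014,-0.006,0],[0.014,-0.006,-0.03],[0.014,-0.006,-0.06]], "rotation": [[0,0,0],[0,0,0],[0,0,0],[0,0,0],[0,0,0]], "gripper": [1,1,1,1,1]}}

```text
time_s: 4.15
eef_pos: [497.0, -168.5, 208.1]
ee_rot: [-0.0, 0.052, 0.999, 0.0]
force: [-0.3, 0.0, 0.4]
grip_width: -0.001
grip_force: 0.0
```

```bash
python3 -c "
from h import *
go([((505,20,190),0.45),((505,20,190),0.87)])
from rig import vision
d=vision.capture('side');cv2.imwrite('pics/s2.png',cv2.resize(d['pixels'][100:330,180:420,::-1],None,fx=2,fy=2))"
```

```text
t 4.15 pos [ 497.  -168.5  208.1] F [-0.3  0.   0.4] j [-0.55  0.33  1.53  0.    1.28 -2.02]
[0.012, 0.188, 0.018] [-0.45, -0.0, 0.0]
[0.012, 0.188, 0.018] [-0.87, -0.0, -0.0]
```

View pics/s2.png

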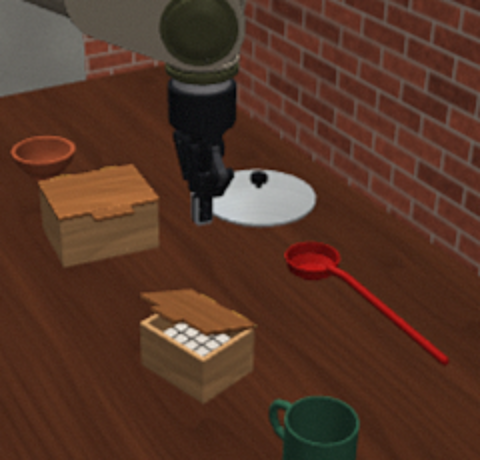

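The small lid is caught mid-fall, about 0.3 rad from shut, and the box hasn't moved. I'll move on to the large caddy and check the small lid later.

>>> {"fn": "play_rows", "kwargs": {"translation": [[0.0,0.05,0.018],[0.012,0.1,0.018],[0.012,0.15,0.018],[0.012,0.188,0.018],[0.012,0.188,0.018],[0.012,0.188,0.018],[0.012,0.188,0.018],[0.012,0.188,0.018]], "rotation": [[-0.17,0,0],[-0.34,0,0],[-0.51,0,0],[-0.68,0,0],[-0.87,0,0],[-0.87,0,0],[-0.87,0,0],[-0.87,0,0]], "gripper": [1,1,1,1,1,1,1,1]}}

```text
time_s: 5.2
eef_pos: [504.7, 19.9, 190.0]
ee_rot: [0.022, 0.046, 0.906, 0.42]
force: [0.2, -0.3, -0.3]
grip_width: 0.0
grip_force: 0.0
```

```bash
python3 -c "
from h import *
go([((494,50,58),0.87),((497,88,58),.87)])
from rig import vision
d=vision.capture('side');cv2.imwrite('pics/s3.png',cv2.resize(d['pixels'][100:330,180:420,::-1],None,fx=2,fy=2))"
```

```text
t 5.2 pos [504.7  19.9 190. ] F [ 0.2 -0.3 -0.3] j [-0.57  0.44  1.69  0.75  1.52 -2.28]
[0.014, -0.082, 0.107] [-0.003, 0.0, 0.002]
[0.015, -0.057, 0.136] [-0.003, 0.0, 0.002]
```

View pics/s3.png

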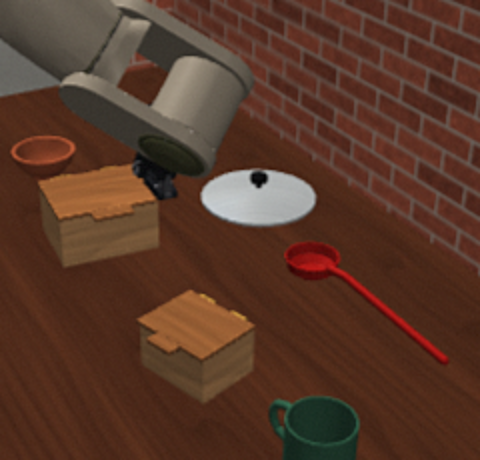

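The small lid is fully shut: it sits flat on its box, with the lip at crop (163,340). The tool is tilted above the gap between the caddies. Next I lower it in front of the large lip, then move under it.

>>> {"fn": "play_rows", "kwargs": {"translation": [[0.014,-0.03,0.04],[0.014,-0.06,0.075],[0.014,-0.084,0.105],[0.014,-0.084,0.105],[0.014,-0.084,0.105]], "rotation": [[0,0,0],[0,0,0],[0,0,0],[0,0,0],[0,0,0]], "gripper": [1,1,1,1,1]}}

```text
time_s: 5.88
eef_pos: [494.0, 46.6, 58.9]
ee_rot: [0.023, 0.046, 0.906, 0.42]
force: [0.6, 0.6, 0.3]
grip_width: -0.001
grip_force: 0.0
```

```bash
python3 -c "
from h import *
go([((496,70,57),0.87),((497,95,57),.87)])
from rig import vision
d=vision.capture('side');cv2.imwrite('pics/s4.png',cv2.resize(d['pixels'][140:270,180:320,::-1],None,fx=4,fy=4))
d=vision.capture('top');cv2.imwrite('pics/t4.png',cv2.resize(d['pixels'][190:290,180:300,::-1],None,fx=4,fy=4))"
```

```text
t 5.88 pos [494.   46.6  58.9] F [0.6 0.6 0.3] j [-0.54  0.63  1.82  0.81  1.27 -2.5 ]
[0.0, 0.014, 0.019] [-0.001, 0.001, 0.002]
[0.002, 0.03, 0.038] [-0.001, 0.001, 0.002]
```

View pics/s4.png

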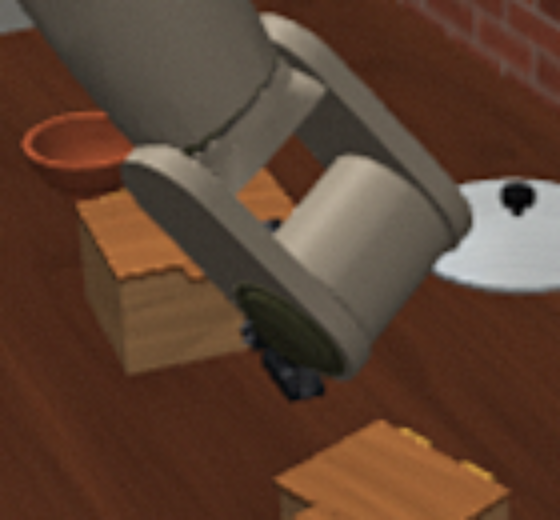

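The wrist hides the fingertip, but it sits right of the large lip, near crop (245,330), and nothing is touching. I'll advance under the lip.

>>> {"fn": "play_rows", "kwargs": {"translation": [[0.001,0.007,0.009],[0.001,0.014,0.019],[0.001,0.022,0.028],[0.002,0.03,0.038],[0.002,0.03,0.038]], "rotation": [[0,0,0],[0,0,0],[0,0,0],[0,0,0],[0,0,0]], "gripper": [1,1,1,1,1]}}

```text
time_s: 6.6
eef_pos: [495.9, 96.4, 55.9]
ee_rot: [0.021, 0.046, 0.906, 0.421]
force: [-0.6, -0.8, 0.3]
grip_width: -0.003
grip_force: 0.0
```

```bash
python3 -c "
from h import *
go([((497,95,77),.87),((497,96,95),.87),((498,102,120),.87)])
from rig import vision
d=vision.capture('top');cv2.imwrite('pics/t5.png',cv2.resize(d['pixels'][190:290,180:300,::-1],None,fx=4,fy=4))"
```

```text
t 6.6 pos [495.9  96.4  55.9] F [-0.6 -0.8  0.3] j [-0.44  0.63  1.85  0.88  1.21 -2.47]
[-0.001, 0.015, -0.015] [0.0, -0.001, 0.001]
[-0.001, 0.03, -0.025] [0.0, -0.001, 0.001]
[-0.001, 0.053, -0.037] [0.0, -0.001, 0.001]
```

View pics/t5.png

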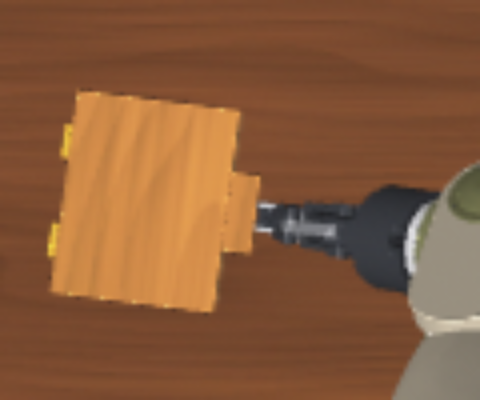

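The fingertip is under the middle of the lip, at crop (258,217), and nothing has been disturbed. Next I work out the lifting arc about the hinge.

```bash
python3 - <<'E'
from h import *
a=1.467;u=np.array([np.cos(a),np.sin(a),0]);H=np.array([512.8,238.1,80])
pts=[]
for th in np.linspace(.09,1.8,20):
    c,s=np.cos(th),np.sin(th)
    p=(146*c-4,146*s-24) if th<.8 else (128*c+9,128*s-11)
    pts.append((H-u*p[0]+[0,0,p[1]],None))
print(pts[0][0],pts[9][0],pts[-1][0]);go(pts)
E
```

```text
[498.1485963   97.45196533  69.12226818] [503.62366452 150.01058705 169.26584443] [514.88068334 258.07378742 193.65249675]
t 6.65 pos [496.2  95.8  55.9] F [-0.3 -0.4  0.1] j [-0.45  0.63  1.85  0.88  1.21 -2.47]
[-0.002, 0.011, -0.007] [0.0, 0.0, 0.0]
[-0.002, 0.022, -0.014] [0.0, 0.0, 0.0]
[-0.002, 0.034, -0.02] [0.0, 0.0, 0.0]
[-0.002, 0.046, -0.025] [0.0, 0.0, 0.0]
[-0.002, 0.059, -0.029] [0.0, 0.0, 0.0]
[-0.002, 0.072, -0.032] [0.0, 0.0, 0.0]
[-0.002, 0.085, -0.033] [0.0, 0.0, 0.0]
[-0.002, 0.098, -0.033] [0.0, 0.0, 0.0]
[-0.002, 0.111, -0.033] [0.0, 0.0, 0.0]
[-0.002, 0.122, -0.031] [0.0, 0.0, 0.0]
[-0.002, 0.133, -0.029] [0.0, 0.0, 0.0]
[-0.002, 0.144, -0.025] [0.0, 0.0, 0.0]
[-0.002, 0.154, -0.02] [0.0, 0.0, 0.0]
[-0.002, 0.165, -0.014] [0.0, 0.0, 0.0]
[-0.002, 0.174, -0.008] [0.0, 0.0, 0.0]
[-0.002, 0.183, -0.0] [0.0, 0.0, 0.0]
[-0.002, 0.191, 0.008] [0.0, 0.0, 0.0]
[-0.002, 0.198, 0.017] [0.0, 0.0, 0.0]
[-0.002, 0.205, 0.026] [0.0, 0.0, 0.0]
[-0.002, 0.211, 0.036] [0.0, 0.0, 0.0]
```

>>> {"fn": "play_rows", "kwargs": {"translation": [[-0.002,0.011,-0.007],[-0.002,0.022,-0.014],[-0.002,0.034,-0.02],[-0.002,0.046,-0.025],[-0.002,0.059,-0.029],[-0.002,0.072,-0.032],[-0.002,0.085,-0.033],[-0.002,0.098,-0.033],[-0.002,0.111,-0.033],[-0.002,0.122,-0.031]], "rotation": [[0,0,0],[0,0,0],[0,0,0],[0,0,0],[0,0,0],[0,0,0],[0,0,0],[0,0,0],[0,0,0],[0,0,0]], "gripper": [1,1,1,1,1,1,1,1,1,1]}}

```text
time_s: 7.9
eef_pos: [504.0, 150.5, 169.7]
ee_rot: [0.022, 0.047, 0.906, 0.421]
force: [0.2, -0.5, -0.1]
grip_width: -0.001
grip_force: 0.2
```

```bash
python3 -c "
from h import *
go([((513,226,204),None)])
from rig import vision
a=vision.capture('top')['pixels'][190:290,170:300,::-1];b=vision.capture('side')['pixels'][130:280,170:320,::-1]
cv2.imwrite('pics/t6.png',np.hstack([cv2.resize(a,(390,300)),cv2.resize(b,(300,300))]))"
```

```text
t 7.9 pos [504.  150.5 169.7] F [ 0.2 -0.5 -0.1] j [-0.33  0.41  1.8   0.88  1.32 -2.2 ]
[-0.001, 0.075, 0.036] [0.0, 0.0, 0.0]
```

View pics/t6.png

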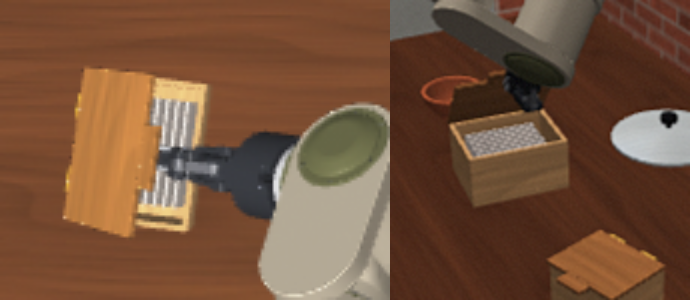

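The large lid is about 0.9 rad up, resting on the fingertip near (160,158) in the top view, and the box is in place. I'll continue the arc.

>>> {"fn": "play_rows", "kwargs": {"translation": [[0,0.011,0.002],[0,0.022,0.006],[0,0.032,0.011],[0,0.043,0.017],[0,0.052,0.023],[0,0.061,0.031],[0,0.069,0.039],[0,0.076,0.048],[0,0.083,0.057],[0,0.086,0.062]], "rotation": [[0,0,0],[0,0,0],[0,0,0],[0,0,0],[0,0,0],[0,0,0],[0,0,0],[0,0,0],[0,0,0],[0,0,0]], "gripper": [1,1,1,1,1,1,1,1,1,1]}}

```text
time_s: 9.25
eef_pos: [514.5, 252.9, 194.8]
ee_rot: [0.022, 0.047, 0.906, 0.421]
force: [0.6, -0.3, -0.0]
grip_width: -0.004
grip_force: 0.0
```

>>> {"fn": "play_rows", "kwargs": {"translation": [[0,0,0],[0,0,0],[0,0,-0.03],[0,0,-0.07],[0,0,-0.12],[0,0,-0.15],[0,0,-0.15],[0,0,-0.15],[0,0,-0.15],[0,0,-0.15]], "rotation": [[0,0,0],[0,0,0],[0,0,0],[0,0,0],[0,0,0],[0,0,0],[0,0,0],[0,0,0],[0,0,0],[0,0,0]], "gripper": [1,1,1,1,1,1,1,1,1,1]}}

```text
time_s: 10.5
eef_pos: [502.6, 138.7, 291.2]
ee_rot: [0.021, 0.047, 0.906, 0.421]
force: [0.5, -0.4, -0.0]
grip_width: 0.002
grip_force: 0.0
```

```bash
python3 -c "
from h import *
go([])
from rig import vision
a=vision.capture('top')['pixels'][120:290,110:430,::-1];b=vision.capture('side')['pixels'][130:350,170:420,::-1]
cv2.imwrite('pics/t7.png',np.hstack([cv2.resize(a,(480,255)),cv2.resize(b,(290,255))]))"
```

```text
t 10.5 pos [502.6 138.7 291.2] F [ 0.5 -0.4 -0. ] j [-0.36  0.25  1.66  0.83  1.54 -1.99]
```

View pics/t7.png

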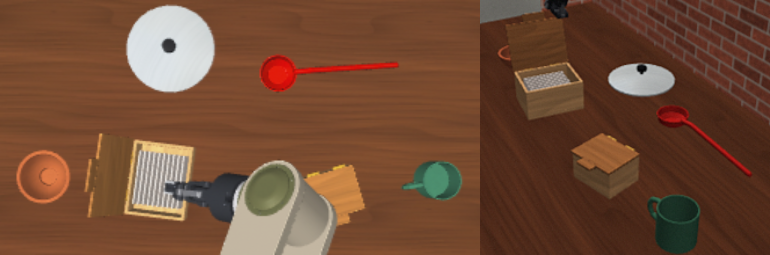

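The large lid leans open past its hinge, at (110,175) in the top view. The small lid is shut, the bystanders haven't moved, and the arm is clear.

```bash
python3 -c "
from rig import ctrl
print(ctrl.finish_job())"
```

```text
the job is handed in; nothing more can be done
None
```

The small caddy's lid is fully shut, the large caddy's lid rests open past upright, nothing else looked moved in the final pictures, and the job was handed in about 10.5 s into the 54 s limit with the arm clear (no verdict was returned).

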